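# Free the jammed bolt of the lock-up cage and hold its gate ajar

### The arm

A 6-joint arm with a two-finger parallel gripper is mounted at the origin on the work surface. World frame = base frame: x ahead of the robot, y to its left, z up, the work surface at z = 0. Lengths are in m, angles in rad, forces in N, time in s.
With the tool pointing down it reaches from about 0.375 to 0.975 m from the base axis. Payload 3.8 kg.
Tool frame: the origin (TCP) lies between the finger pads; the fingertips stand ahead of it and the grasp point (between the pads) lies 5 mm behind it (manip.tip_reach is the z of the fingertips in the tool frame, in m); z points along the fingers, y is the line along which they close (so a half turn about z gives the same grasp; the last joint's range is limited). The gripper opens to 88 mm and grips with 3 to 60 N. Pads are 18 mm wide; open, the fingers measure 123 mm over their backs; the gripper's body (75 mm by 187 mm) begins 45 mm behind the grasp point.
Start: joints at [1.09, 0.264, 1.604, -0, 1.274, -0.037], TCP at [0.29, 0.61, 0.224] pointing down, gripper open.
Joint ranges: [-2.63, 2.63], [-0.94, 2.18], [0.31, 2.57], [-1.31, 4.45], [0, 2.66], [-2.55, 2.55]. Speed limits (rad/s): [2.57, 2.57, 3.14, 3.14, 3.14, 3.14].

### API

Orientations are given as [roll, pitch, yaw] about the fixed x, y, z axes, in that order (R = Rz(yaw) Ry(pitch) Rx(roll)).
In Python, from cell import manip gives the robot as it stands. Calls block until the motion is done:
- manip.move_ptp(position, orientation): joint-space move of the TCP to a pose.
- manip.move_l(position, rot=None, rate=0.15, contact_N=None): straight line of the TCP; rot=None keeps the orientation; rate is the mean speed in m/s. With contact_N (N) it stops when the force on the tool has changed by that much, and returns True; else False.
- manip.movej(angles): joint-space move.
- manip.set_gripper(opening, grasp_force=None): finger opening in m; grasp_force is the grip in N (None keeps the last); returns when the fingers have stopped.
- manip.hold(seconds).
- manip.ik(position, orientation): joint angles nearest the present ones, or None.
- manip.observe(): the state.
- manip.snapshot(name): name is "scene" or "top" or "wrist"; returns (picture, depth): 480x640x3 uint8, blue, green, red; 480x640 float32, m along the optical axis (not along the pixel's ray), 0 where there is no reading.
- manip.camera_model(name): a dict with "K" (3x3 intrinsics, pixels), "origin" and "attitude" of the camera in the world. Camera axes: x right, y up, looking along -z (the intrinsics and any distortion apply to the point x, -y, -z); pixel columns grow to the right and rows downward; lengths in m; the calibration is good to about 2 mm. The wrist camera is an equidistant fisheye: a pixel r from the principal point sees the ray r / f radians off the axis. A picture is of the moment at which its call begins: read the wrist's pose just before it. camera_model takes no time and is no camera call; for the wrist camera it gives the pose at the moment of the call.
A pose or a line that the arm cannot do raises manip.Unreachable and nothing moves.
- manip.job_done(): hands the job in; it is judged then, once.
The state is a dict: "time": time; "joint_pos": joint angles; "joint_vel": joint speeds; "effort": joint torques, N m; "tool_pos": TCP position; "tool_rot": TCP orientation; "contact_force": force on the tool from outside, world axes, zero at the start; "ft_torque": the same for the moment, N m; "gripper_width": finger opening in m; "gripper_force": force on a finger pad.
Only numpy, scipy, OpenCV 4.12 (cv2) and the standard library are available. Lean on these libraries where they do the work, as an engineer would, in place of code of your own. Each camera call takes 0.05 s, during which the arm holds its last target. There are 200 camera calls.

### The job

The barrel bolt on the small lock-up cage has sagged, and the washer on its end has dropped behind the bent-up lip of the keeper: lift the bolt until its end clears the lip and draw it back out of the keeper as you lift, without wrenching it against the keeper. Then pull the self-closing gate about a hand's breadth ajar and finish while holding it there, still, with the bolt drawn back; do not knock anything else on the bench.

Things in the scene. Friction and masses are not known exactly. Their poses are not given: they have to be found in the camera images.
- cage: grey mesh lock-up cage, 394 mm wide, 235 deep, 235 high, fixed to the bench. Origin on the bench in the plane of its front, midway between the front posts; x points into the cage, away from its gate, y to the hinge side, z up ('cage frame'). The gate fills the front: hinged on the post at +y, its free stile beside the post at -y. Barrel, knob and keeper project up to 71 mm in front of it
- gate (a joint): opening of the gate, rad: 0 shut, grows as its free edge swings out towards the robot (clockwise seen from above), up to 1.5. Gate 20 mm thick, 320 mm wide, from 34 to 234 mm above the bench. A spring shuts it again: 0.8 Nm when shut, 0.8 Nm more per rad. A hand's breadth at the free edge is about 0.3 rad
- gate_hinge (a point): point on the gate's upright hinge axis, 215 mm above the bench; cage frame (-4, 165) mm
- gate_edge (a point): point on the front of the gate's free edge, 318 mm from the hinge axis, 215 mm above the bench
- barrel (a joint): tilt of barrel and bolt about the barrel's rivet on the gate, rad: 0 level, negative = bolt's end hangs down; range -0.085 to 0.06; drops under its own weight (2.5 to 4.5 N at the knob). At rest the bolt lies on the keeper's lip at about -0.07; its end clears the lip above about -0.03. The rivet is 215 mm above the bench, 135 mm along the bolt from the knob's stem when shot
- bolt (a joint): draw of the bolt along its barrel, m: 0 shot home, grows as it is drawn towards the hinge side, up to 0.055. The washer meets the lip at 0.005 unless it is lifted over it; from 0.022 the end is out of the keeper and the gate is free. Slides stiffly (1.5 N) and stays where it is left
- knob (a point): centre of the steel ball knob, 26 mm across, on a 10 mm stem standing out level from the bolt towards the robot; its y axis runs along the bolt towards the hinge side. The ball's centre is 36 mm from the bolt's axis, 58 mm in front of the gate, about 206 mm above the bench when sagged, 215 mm when the bolt is level. The barrel's front is 25 mm behind it
- bolt_end (a point): centre of the washer (26 mm across, 6 thick) welded near the end of the 12 mm round bolt; 9 mm of rod stands out beyond it; 56 mm along the bolt from the knob's stem
- keeper: bent steel bracket on the right post, open on top: floor, outer cheek (top 229 mm above the bench, outer face 45 mm from the gate's front) and, at its end next to the gate, a bent-up lip 5 mm thick. Its frame is the cage frame
- keeper_lip (a point): middle of the lip's top edge, 196 mm above the bench
- grease_tin: upright steel tin 68 mm across, 115 high, standing in front of the gate on the hinge side: a gate swung beyond about 0.6 rad would hit it. Origin under its centre
- socket_rail: black rail 24 x 200 mm with six sockets upright on it, 38 mm high, in front of the cage. Origin under its centre, y along it
- ratchet: ratchet handle lying in front of the cage, 220 mm long, 32 high. Origin underneath, x along it
- deep_socket: plain steel socket standing upright, 26 mm across, 64 high, in front of the keeper's corner of the cage, outside the gate's swing. Origin under its centre
- screwdriver: screwdriver lying on the bench, 200 mm long. Origin under its middle, x along it
- pliers: pliers lying on the bench, about 215 mm long, 80 wide. Origin underneath, x along them
- impact_wrench: cordless impact wrench lying on its side, about 185 x 215 mm, 66 high. Origin underneath

How it is judged:
On the way, in this order (a step that is already met when the one before it is completed fails the run):
1. the bolt's end is lifted above the keeper's lip while still behind it (value of joint barrel above -0.04 rad and value of joint bolt below 0.016 m).
2. the bolt is drawn back out of the keeper (value of joint bolt above 0.03 m), for 0.1 s.
3. the gate is pulled ajar (value of joint gate above 0.2 rad), for 0.1 s.
At the end, for the whole second after the job is handed in: The gate stands still between 0.2 and 0.5 rad open (its free edge 65 to 155 mm out), held there against its spring by the robot's fingers and by nothing else, and the bolt is drawn back by more than 30 mm (value of joint gate between 0.2 and 0.5 rad and velocity of joint gate between -0.05 and 0.05 rad/s and value of joint bolt above 0.03 m and contact force between cage and the fingers above 1 N and contact force between cage and grease_tin below 0.2 N and contact force between cage and socket_rail below 0.2 N and contact force between cage and deep_socket below 0.2 N and contact force between cage and ratchet below 0.2 N); the arm keeps its last pose, push and grip.
It fails at once if the keeper is wrenched: more than 60 N on it (contact force between keeper and anything else above 60 N).
It fails at once if something else on the bench is knocked (moved more than 20 mm) (distance of any of grease_tin, socket_rail, ratchet, deep_socket, screwdriver, pliers, impact_wrench from where it was at the start of the episode above 0.02 m).
It also fails if it takes over 35 s, if anything falls off the work surface, if the arm or the gripper's body presses on something with over 40 N, if the wrist force passes 120 N, or if a joint passes its speed limit or range.

## Working session

There is one attempt and no reset: what is moved stays moved. The work goes in short steps, each a Python script; the robot and the scene stay as the last script left them, time stands still between calls to the robot, and variables do not carry over. Pictures are saved under pics/ and viewed, at most 12 in all, crops included, and the job is handed in when it is done.

```bash
ls; mkdir -p pics
python3 - <<'E'
from cell import manip
import cv2,numpy as np
for n in("scene","top"):
    im,d=manip.snapshot(n); cv2.imwrite(f"pics/{n}0.png",im); np.save(f"{n}0.npy",d)
    m=manip.camera_model(n); print(n,m)
print(manip.observe(), manip.tip_reach)
E
```

```text
pics
scene {'K': array([[542.16731798,   0.        , 317.05259404],
       [  0.        , 542.16731798, 242.13752498],
       [  0.        ,   0.        ,   1.        ]]), 'origin': array([ 1.02641734, -0.81195719,  1.29570067]), 'attitude': array([0.70875141, 0.00407713, 0.57467132])}
top {'K': array([[447.39059503,   0.        , 323.33273937],
       [  0.        , 447.39059503, 247.27432078],
       [  0.        ,   0.        ,   1.        ]]), 'origin': array([0.39762503, 0.02116096, 1.37287617]), 'attitude': array([ 0.08089486, -0.01083924, -1.57390817])}
{'time': 0.1, 'joint_pos': array([ 1.09008247e+00,  2.64731861e-01,  1.60520207e+00, -1.65717486e-05,
        1.27370309e+00, -3.69119986e-02]), 'joint_vel': array([ 0.00055647, -0.00104751, -0.00371954,  0.00056063,  0.00037558,
        0.00085047]), 'effort': array([-1.17748905e-04, -5.03618932e+01, -3.58071971e+01,  7.30836438e-02,
        2.33991008e-02, -3.45583248e-05]), 'tool_pos': array([0.28953887, 0.60902016, 0.22319521]), 'tool_rot': array([-3.13954909e+00, -5.96195749e-05,  2.69779560e+00]), 'contact_force': array([0.9848564 , 0.94725974, 0.06230986]), 'ft_torque': array([ 0.01184298, -0.01323014, -0.00234179]), 'gripper_force': 0.0, 'gripper_width': 0.08826760300237255} 0.014
```

View pics/scene0.png

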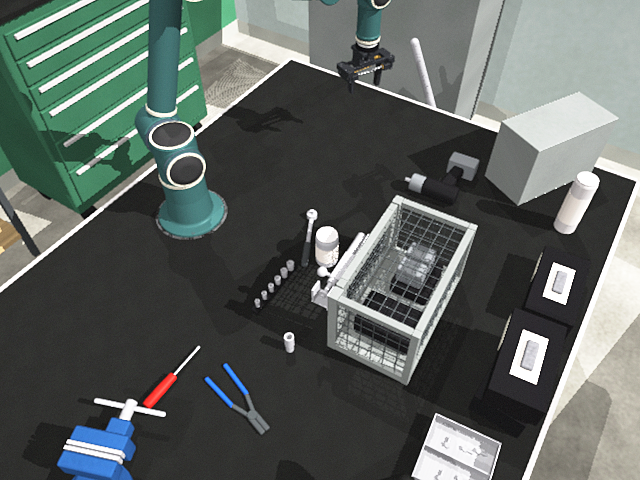

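View pics/top0.png

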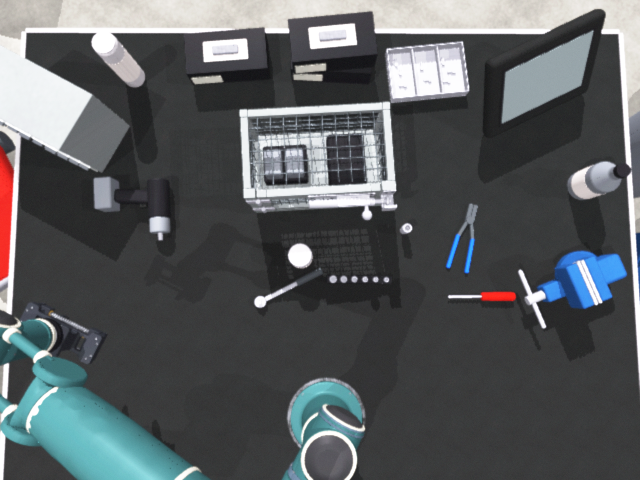

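The scene view shows the cage with its gate facing the robot and the knob near (323,272). In the top view the knob is near (367,213), the tin at (300,256), the sockets at (333–387,280), the ratchet at (262,300)–(320,272) and the deep socket at (406,228). I'll enlarge both.

```bash
cat > h.py <<'E'
import numpy as np,cv2
from scipy.spatial.transform import Rotation as R
def c2w(m,u,v,d):
    K=m["K"]; p=np.array([(u-K[0,2])/K[0,0]*d,-(v-K[1,2])/K[1,1]*d,-d])
    return m["origin"]+R.from_euler("xyz",m["attitude"]).as_matrix()@p
def at_z(m,u,v,z):
    a=c2w(m,u,v,1.0); o=m["origin"]; return o+(a-o)*(z-o[2])/(a-o)[2]
E
python3 - <<'E'
import cv2
a=cv2.imread("pics/top0.png")[180:300,250:410]; cv2.imwrite("pics/topc.png",cv2.resize(a,None,fx=5,fy=5,interpolation=cv2.INTER_CUBIC))
a=cv2.imread("pics/scene0.png")[210:330,290:450]; cv2.imwrite("pics/scenec.png",cv2.resize(a,None,fx=5,fy=5,interpolation=cv2.INTER_CUBIC))
E
```

```text
(no output)
```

View pics/topc.png

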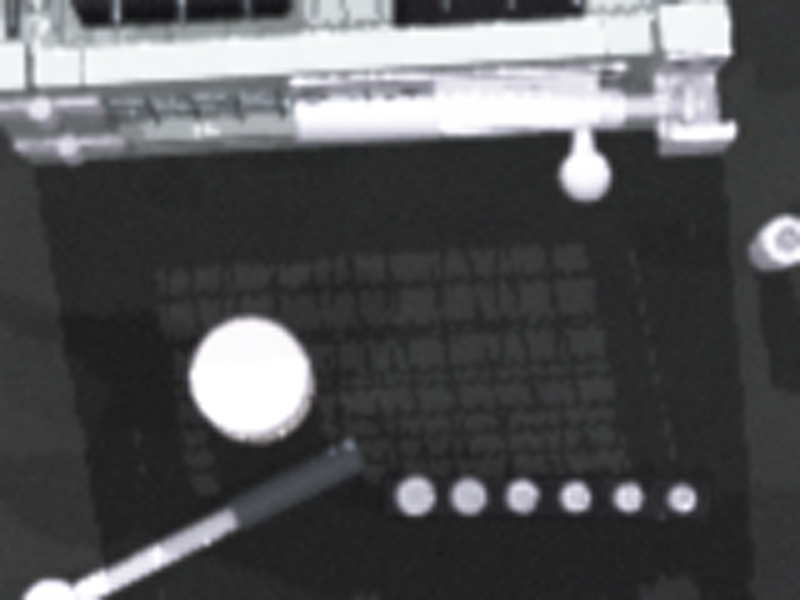

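View pics/scenec.png

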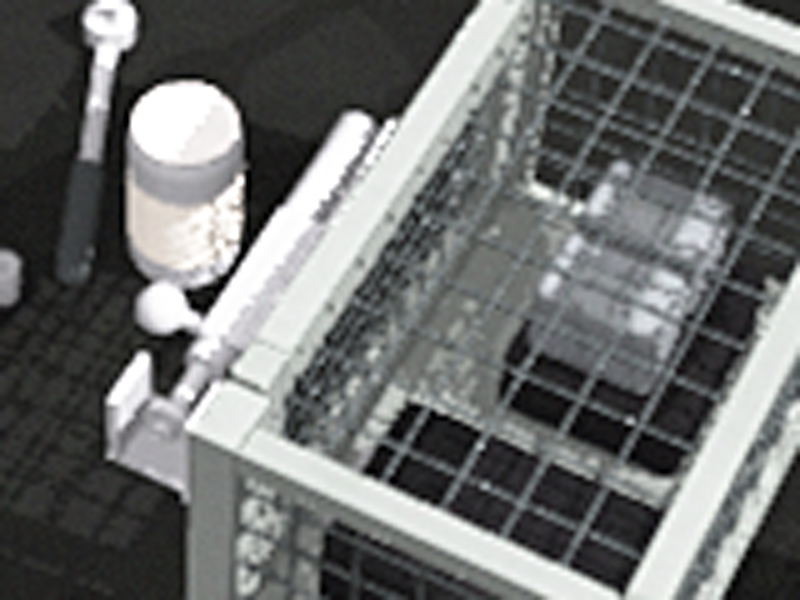

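Crop readings, top view (5x, offset (250,180)): knob at (585,175), front top edge of the cage running (0,88)→(660,52), right post front corner about (728,55), tin (250,378), deep socket top (785,238). Scene crop (offset (290,210)): knob at (163,308). I'll triangulate from these.

Run:
```python
from cell import manip
from h import *
t=manip.camera_model("top"); s=manip.camera_model("scene")
d=np.load("top0.npy"); ds=np.load("scene0.npy")
np.set_printoptions(precision=4,suppress=True)
T=lambda x,y:((x+.5)/5-.5+250,(y+.5)/5-.5+180)
S=lambda x,y:((x+.5)/5-.5+290,(y+.5)/5-.5+210)
k=T(585,175); ks=S(163,308)
# triangulate
def ray(m,p): a=c2w(m,*p,1.0)-m["origin"]; return m["origin"],a/np.linalg.norm(a)
A=[];b=[]
for m,p in((t,k),(s,ks)):
    o,r=ray(m,p); P=np.eye(3)-np.outer(r,r); A.append(P); b.append(P@o)
x,*_=np.linalg.lstsq(np.vstack(A),np.hstack(b),rcond=None); print("tri",x)
print("at z",at_z(t,*k,.206),at_z(s,*ks,.206))
u,v=map(int,map(round,k)); print(c2w(t,u,v,d[v,u]+.013)); u,v=map(int,map(round,ks)); print(c2w(s,u,v,ds[v,u]+.013))
for n,p,z in(("edgeL",(0,90),.234),("edgeM",(330,73),.234),("edgeR",(655,55),.234),("corner",(728,55),.234),("barL",(297,140),.2),("barR",(570,127),.2),("tin",(250,378),.115),("deep",(785,238),.064),("sock0",(415,496),.038),("sock5",(682,498),.038),("ratA",(350,455),.03),("cheek",(660,152),.229)):
    print(n,at_z(t,*T(*p),z))
# cage front from depth: points at z .225-.24 in top view
print("edge fit")
pts=[]
for u in range(255,385):
    col=[c2w(t,u,v,d[v,u]) for v in range(175,215) if d[v,u]>0]
    col=[q for q in col if q[2]>.222 and q[2]<.245]
    if col: pts.append(min(col,key=lambda q:q[0]))
p=np.array(pts); f=np.polyfit(p[:,1],p[:,0],1); 
for _ in range(5):
    e=p[:,0]-np.polyval(f,p[:,1]); p2=p[abs(e)<.006]; f=np.polyfit(p2[:,1],p2[:,0],1)
print(f,len(p),len(p2),p2[:,1].min(),p2[:,1].max(),p2[:,2].mean())
```

```text
tri [ 0.5786 -0.1056  0.2073]
at z [ 0.5783 -0.1061  0.206 ] [ 0.5785 -0.1045  0.206 ]
[ 0.5771 -0.107   0.2069]
[ 0.5782 -0.105   0.2073]
edgeL [0.6186 0.1978 0.234 ]
edgeM [0.6273 0.028  0.234 ]
edgeR [ 0.6365 -0.1399  0.234 ]
corner [ 0.6365 -0.1777  0.234 ]
barL [0.5982 0.0458 0.2   ]
barR [ 0.605 -0.099  0.2  ]
tin [0.4773 0.0741 0.115 ]
deep [ 0.5626 -0.2394  0.064 ]
sock0 [ 0.4116 -0.0209  0.038 ]
sock5 [ 0.4099 -0.1802  0.038 ]
ratA [0.4363 0.0177 0.03  ]
cheek [ 0.5867 -0.1425  0.229 ]
edge fit
[-0.0474  0.6281] 130 80 -0.1468636737343304 0.18533115905473457 0.22784633893975617
```

Run:
```python
from cell import manip
from h import *
import math
p,_=manip.observe()["tool_pos"],0
manip.move_l([p[0],p[1],.40],rate=.25)
manip.move_ptp([.575,-.1055,.32],[math.pi,0,.05])
manip.set_gripper(.052)
m=manip.camera_model("wrist"); im,d=manip.snapshot("wrist"); cv2.imwrite("pics/w1.png",im); np.save("w1.npy",d)
o=manip.observe(); print(o["time"],o["joint_pos"],o["tool_pos"],o["tool_rot"],o["gripper_width"]); print(m)
```

```text
4.4083 [-2.24143920e-01  4.85341282e-02  1.67696978e+00  8.07957215e-06
  1.41613205e+00  1.29671330e+00] [ 0.57497143 -0.10553713  0.31999339] [-3.14157325e+00  3.95241106e-05  4.99378605e-02] 0.05222985229212787
{'K': array([[371.64829954,   0.        , 316.10742073],
       [  0.        , 371.64829954, 243.3942385 ],
       [  0.        ,   0.        ,   1.        ]]), 'origin': array([ 0.65813021, -0.10122847,  0.48016324]), 'attitude': array([-3.21792093e-01, -3.54938147e-04, -1.51989998e+00])}
```

View pics/w1.png

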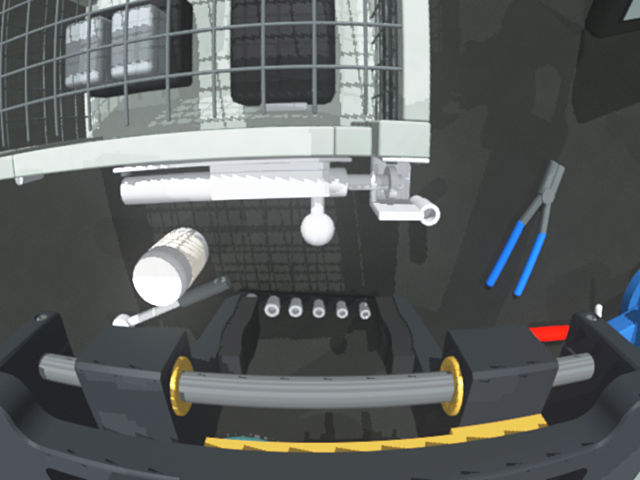

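The wrist view shows the knob at (317,229), midway between the fingertips (columns about 250 and 385), with the stem above it towards the barrel and the keeper to the right (370–430). I'll refine the ball position from this picture, then descend.

Run:
```python
from cell import manip
from h import *
import math
m=manip.camera_model("wrist"); K=m["K"]
dx,dy=317-K[0,2],229-K[1,2]; r=math.hypot(dx,dy); th=r/K[0,0]
ray=np.array([math.sin(th)*dx/r,-math.sin(th)*dy/r,-math.cos(th)])
w=R.from_euler("xyz",m["attitude"]).as_matrix()@ray
k=m["origin"]+w*(.206-m["origin"][2])/w[2]; print("knob wrist",k)
kx,ky=.5*(.5784+k[0]),.5*(-.1056+k[1])
if math.hypot(k[0]-.5784,k[1]+.1056)<.006:
    rot=[math.pi,0,.05]
    print(manip.move_l([kx-.001,ky,.24],rot,rate=.12))
    print(manip.move_l([kx-.001,ky,.202],rate=.05,contact_N=6))
    m=manip.camera_model("wrist"); im,d=manip.snapshot("wrist"); cv2.imwrite("pics/w2.png",im)
    t,_=manip.snapshot("scene"); cv2.imwrite("pics/s2.png",cv2.resize(t[180:330,240:440],None,fx=4,fy=4,interpolation=cv2.INTER_CUBIC))
o=manip.observe(); print(o["time"],o["tool_pos"],o["contact_force"])
```

```text
knob wrist [ 0.57852508 -0.10607461  0.206     ]
False
False
6.2333 [ 0.5778228  -0.10592181  0.20252581] [ 0.34888796 -0.60373271  1.21098799]
```

View pics/w2.png

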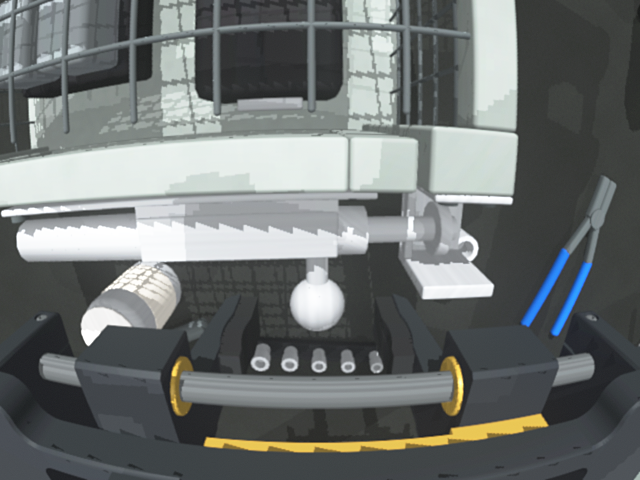

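The ball (317,303) is centred between the pads and the fingers are clear of the keeper. Next: grip, lift and draw.

Run:
```python
from cell import manip
from h import *
manip.set_gripper(0.0,30)
o=manip.observe(); f0=o["contact_force"]; p=o["tool_pos"]; print(o["gripper_width"],o["gripper_force"],f0)
u=np.array([-np.sin(.05),np.cos(.05),0])
q=p.copy()
ok=o["gripper_width"]>.015
if ok:
  for dz,dy in((.003,0),(.006,0),(.009,0),(.010,.003),(.0105,.008),(.0105,.015),(.0105,.025),(.0105,.036),(.0105,.046)):
    hit=manip.move_l(p+u*dy+[0,0,dz],rate=.03,contact_N=22)
    o=manip.observe(); print(dz,dy,hit,np.round(o["tool_pos"]-p,4),np.round(o["contact_force"]-f0,2),round(o["gripper_width"],4),round(o["time"],2))
    if hit: break
m=manip.camera_model("wrist"); im,d=manip.snapshot("wrist"); cv2.imwrite("pics/w3.png",im)
```

```text
0.0005982918015847755 3.2527632638812065 [-0.72430283  0.46285999  5.69992734]
```

View pics/w3.png

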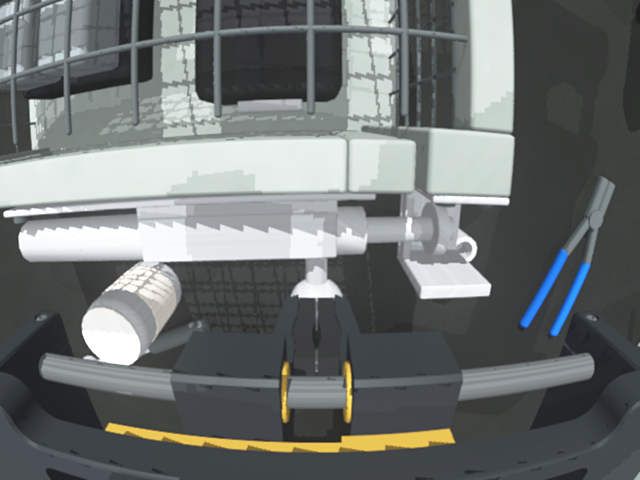

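The fingers closed fully (width 0.6 mm) and missed the ball: it sits at (317,290), just beyond or under the tips. I'll measure the tips and ball with wrist depth.

```bash
cat >> h.py <<'E'
def wproj(m,P):
    q=R.from_euler("xyz",m["attitude"]).as_matrix().T@(np.asarray(P)-m["origin"]); x,y,z=q[0],-q[1],-q[2]
    r=np.hypot(x,y); th=np.arctan2(r,z); K=m["K"]; return K[0,2]+K[0,0]*th*x/r,K[1,2]+K[0,0]*th*y/r
def wback(m,d):
    K=m["K"]; v,u=np.mgrid[0:480,0:640]; dx,dy=u-K[0,2],v-K[1,2]; r=np.hypot(dx,dy)+1e-9; t=np.tan(r/K[0,0])
    c=np.dstack([d*t*dx/r,-d*t*dy/r,-d]); return m["origin"]+c@R.from_euler("xyz",m["attitude"]).as_matrix().T
E
python3 - <<'E'
from cell import manip
from h import *
np.set_printoptions(precision=4,suppress=True)
m=manip.camera_model("wrist"); o=manip.observe(); im,d=manip.snapshot("wrist"); P=wback(m,d); cv2.imwrite("pics/w4.png",cv2.resize(im[230:380,217:417],None,fx=4,fy=4,interpolation=cv2.INTER_CUBIC))
p=o["tool_pos"]; print(p,o["contact_force"],o["gripper_width"],o["time"])
for n,q in(("tip",p-[0,0,.014]),("tcp",p),("ball",[.5785,-.106,.206])): print(n,wproj(m,q))
for v in range(255,345,5): print(v,P[v,317],P[v,300],P[v,330])
t=manip.camera_model("top"); ti,td=manip.snapshot("scene"); s=manip.camera_model("scene")
cv2.imwrite("pics/s4.png",cv2.resize(ti[200:320,270:430],None,fx=5,fy=5,interpolation=cv2.INTER_CUBIC))
E
```

```text
[ 0.5785 -0.1062  0.2041] [-0.2614  0.0338  6.6785] 0.00028567925977705143 7.1333
tip (np.float64(316.1064434765148), np.float64(289.5660880690517))
tcp (np.float64(316.14364542688145), np.float64(301.9286779400569))
ball (np.float64(315.81870411752305), np.float64(303.8233477949452))
255 [ 0.6071 -0.105   0.216 ] [ 0.6071 -0.0979  0.2172] [ 0.6075 -0.1105  0.2165]
260 [ 0.6028 -0.1053  0.2106] [ 0.522  -0.0924  0.0003] [ 0.5235 -0.1238  0.0001]
265 [ 0.5998 -0.1054  0.2092] [ 0.5163 -0.0926  0.0002] [ 0.5183 -0.1241  0.0012]
270 [ 0.598  -0.1055  0.2106] [ 0.5104 -0.0928 -0.0003] [ 0.5114 -0.1246 -0.0017]
275 [ 0.5946 -0.1057  0.2084] [ 0.505  -0.093   0.0007] [ 0.506  -0.125  -0.0008]
280 [ 0.5929 -0.1058  0.2102] [ 0.4987 -0.0932 -0.0004] [ 0.5893 -0.1123  0.2014]
285 [ 0.5905 -0.1059  0.2103] [ 0.5883 -0.0981  0.2064] [ 0.59   -0.112   0.2087]
290 [ 0.5887 -0.106   0.2119] [ 0.5873 -0.0983  0.2098] [ 0.5885 -0.112   0.211 ]
295 [ 0.5876 -0.1061  0.2149] [ 0.5861 -0.0984  0.2126] [ 0.5879 -0.1119  0.2149]
300 [ 0.5885 -0.106   0.2215] [ 0.5879 -0.0987  0.221 ] [ 0.5885 -0.1116  0.221 ]
305 [ 0.588  -0.106   0.2252] [ 0.5877 -0.0989  0.2254] [ 0.5887 -0.1114  0.2261]
310 [ 0.5882 -0.106   0.2299] [ 0.5878 -0.099   0.23  ] [ 0.5883 -0.1113  0.2298]
315 [ 0.5881 -0.106   0.234 ] [ 0.5877 -0.0992  0.2339] [ 0.5883 -0.1112  0.234 ]
320 [ 0.5881 -0.106   0.2381] [ 0.5879 -0.0993  0.2384] [ 0.588  -0.1111  0.2376]
325 [ 0.5854 -0.1061  0.2375] [ 0.5884 -0.0995  0.243 ] [ 0.5882 -0.1109  0.2417]
330 [ 0.5827 -0.1062  0.2369] [ 0.5876 -0.0996  0.2453] [ 0.5884 -0.1108  0.2457]
335 [ 0.5807 -0.1063  0.2374] [ 0.5876 -0.0997  0.2489] [ 0.5884 -0.1106  0.2492]
340 [ 0.578  -0.1065  0.237 ] [ 0.5878 -0.0999  0.2525] [ 0.5885 -0.1105  0.2527]
```

View pics/s4.png

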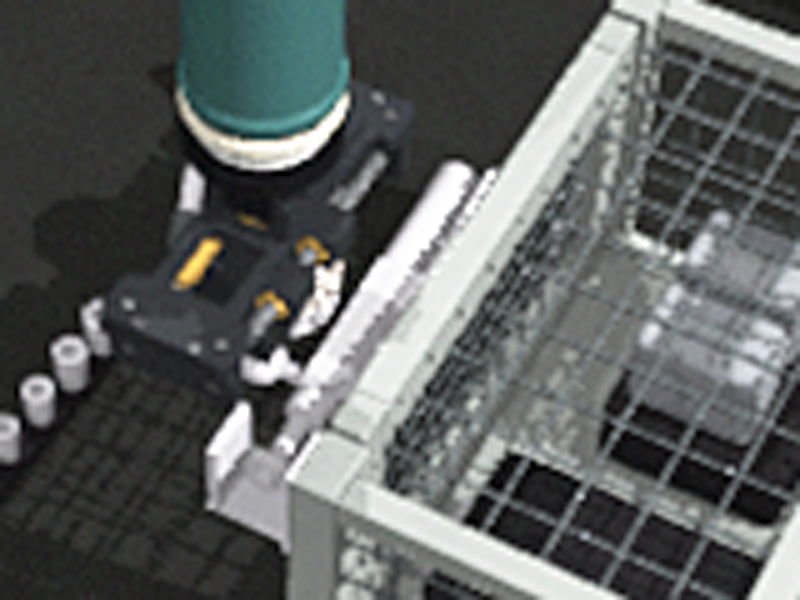

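Run:
```python
from cell import manip
from h import *
np.set_printoptions(precision=4,suppress=True)
# w1: TCP was .575,-.1055,.32 ; use that camera pose
m1=dict(manip.camera_model("wrist")); m1["origin"]=np.array([.65813021,-.10122847,.48016324]); m1["attitude"]=np.array([-.321792,-.000355,-1.5199])
P=wback(m1,np.load("w1.npy"))
for r in range(292,345,4): print(r,[tuple(np.round(P[r,c],3)) for c in (235,245,252,262)],[tuple(np.round(P[r,c],3)) for c in (370,380,390,400)])
# now: raise a bit, look at ball and tips
manip.set_gripper(.052); 
o=manip.observe(); print(o["tool_pos"],o["contact_force"],o["gripper_width"])
manip.move_l([.577,-.106,.25],rate=.1)
m=manip.camera_model("wrist"); im,d=manip.snapshot("wrist"); P=wback(m,d); cv2.imwrite("pics/w5.png",im); np.save("w5.npy",P)
sel=(abs(P[...,0]-.5785)<.02)&(abs(P[...,1]+.106)<.018)&(P[...,2]>.17)&(P[...,2]<.225)
q=P[sel]; print(len(q),q.min(0),q.max(0))
A=np.c_[2*q,np.ones(len(q))]; s=np.linalg.lstsq(A,(q**2).sum(1),rcond=None)[0]; print("sphere",s[:3],np.sqrt(s[3]+s[:3]@s[:3]))
print(manip.observe()["tool_pos"],manip.observe()["time"])
```

```text
292 [(np.float64(0.418), np.float64(0.005), np.float64(-0.0)), (np.float64(0.424), np.float64(-0.012), np.float64(0.01)), (np.float64(0.424), np.float64(-0.022), np.float64(0.008)), (np.float64(0.424), np.float64(-0.036), np.float64(0.007))] [(np.float64(0.427), np.float64(-0.191), np.float64(-0.002)), (np.float64(0.429), np.float64(-0.206), np.float64(-0.001)), (np.float64(0.429), np.float64(-0.221), np.float64(-0.0)), (np.float64(0.43), np.float64(-0.235), np.float64(0.0))]
296 [(np.float64(0.585), np.float64(-0.07), np.float64(0.338)), (np.float64(0.416), np.float64(-0.012), np.float64(0.008)), (np.float64(0.421), np.float64(-0.023), np.float64(0.016)), (np.float64(0.419), np.float64(-0.037), np.float64(0.009))] [(np.float64(0.423), np.float64(-0.191), np.float64(0.002)), (np.float64(0.422), np.float64(-0.207), np.float64(-0.001)), (np.float64(0.423), np.float64(-0.222), np.float64(-0.001)), (np.float64(0.588), np.float64(-0.142), np.float64(0.337))]
300 [(np.float64(0.585), np.float64(-0.07), np.float64(0.341)), (np.float64(0.583), np.float64(-0.074), np.float64(0.338)), (np.floa
[... 5195 characters left out ...]
344 [(np.float64(0.583), np.float64(-0.076), np.float64(0.372)), (np.float64(0.576), np.float64(-0.078), np.float64(0.361)), (np.float64(0.572), np.float64(-0.079), np.float64(0.354)), (np.float64(0.33), np.float64(-0.034), np.float64(-0.0))] [(np.float64(0.338), np.float64(-0.202), np.float64(-0.001)), (np.float64(0.574), np.float64(-0.132), np.float64(0.354)), (np.float64(0.582), np.float64(-0.133), np.float64(0.366)), (np.float64(0.586), np.float64(-0.135), np.float64(0.371))]
[ 0.5775 -0.1058  0.202 ] [-0.379  -0.6081  0.0905] 0.05209054603174729
1632 [ 0.5685 -0.1189  0.2024] [ 0.5985 -0.0933  0.2202]
sphere [ 0.5808 -0.1061  0.2055] 0.012804464383874468
[ 0.5766 -0.1059  0.2494] 8.7917
```

Wrist depth puts the fingertips about 15 mm above the reported TCP, when they should be 14 mm below it. The same depth places the ball correctly at z = 0.2055. So the tips really are about 30 mm higher than nominal, and the fingers closed on top of the ball. I'll check the gripper's lower extents, then descend further.

Run:
```python
from h import *
from cell import manip
P=np.load("w5.npy"); t=np.array([.5766,-.1059,.2494])
Q=P-t; c,s=np.cos(.05),np.sin(.05); X=Q[...,0]*c+Q[...,1]*s; Y=-Q[...,0]*s+Q[...,1]*c; Z=Q[...,2]
g=(abs(X)<.06)&(abs(Y)<.11)&(Z>.0)&(Z<.2)
for lo in range(-110,110,10):
    k=g&(Y*1000>=lo)&(Y*1000<lo+10)
    if k.sum()>20: print(lo,k.sum(),"zmin %.3f"%np.percentile(Z[k],1),"X %.3f %.3f"%(np.percentile(X[k],1),np.percentile(X[k],99)))
```

```text
-100 44 zmin 0.121 X -0.002 0.005
-90 1014 zmin 0.081 X 0.001 0.036
-80 6490 zmin 0.080 X -0.003 0.036
-70 4064 zmin 0.093 X 0.004 0.035
-60 4049 zmin 0.085 X 0.017 0.035
-50 6029 zmin 0.047 X 0.011 0.036
-40 10153 zmin 0.020 X -0.007 0.035
-30 4923 zmin 0.017 X -0.006 0.028
-20 3369 zmin 0.091 X 0.018 0.028
-10 3328 zmin 0.091 X 0.018 0.028
0 3314 zmin 0.091 X 0.018 0.028
10 3350 zmin 0.091 X 0.018 0.028
20 4766 zmin 0.017 X -0.007 0.028
30 10296 zmin 0.020 X -0.007 0.035
40 5945 zmin 0.048 X 0.011 0.035
50 4049 zmin 0.085 X 0.014 0.035
60 3954 zmin 0.093 X 0.005 0.035
70 6122 zmin 0.080 X -0.007 0.036
80 756 zmin 0.081 X 0.001 0.036
```

View pics/w5.png

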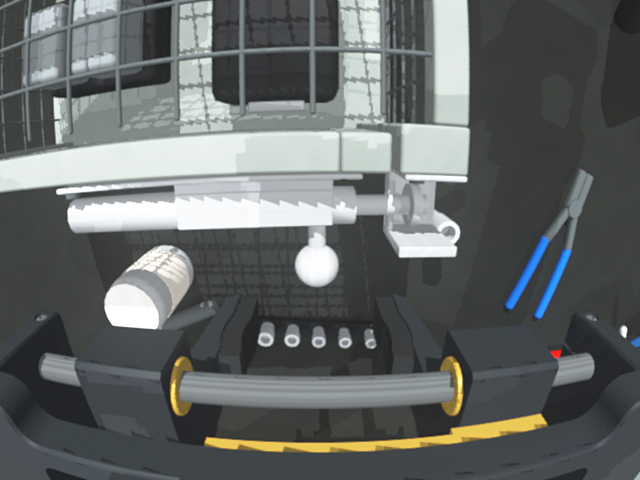

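Run:
```python
from h import *
P=np.load("w5.npy"); t=np.array([.5766,-.1059,.2494])
Q=P-t; c,s=np.cos(.05),np.sin(.05); X=Q[...,0]*c+Q[...,1]*s; Y=-Q[...,0]*s+Q[...,1]*c; Z=Q[...,2]
g=(abs(X)<.06)&(abs(Y)<.11)&(Z>.0)&(Z<.2)
print("gripper zmin rows Y, cols X -10..40 step 5")
for lo in range(-90,-20,5):
    print(lo,[ (lambda k: "%.3f"%np.percentile(Z[k],2) if k.sum()>8 else "  -  ")(g&(Y*1000>=lo)&(Y*1000<lo+5)&(X*1000>=x)&(X*1000<x+5)) for x in range(-10,40,5)])
print("scene zmax (world) near keeper, same bins, X 0..40")
w=(P[...,2]<.25)&(P[...,2]>.15)&~g
for lo in range(-90,60,10):
    print(lo,[ (lambda k: "%.3f"%np.percentile(P[...,2][k],95) if k.sum()>4 else "  -  ")(w&(Y*1000>=lo)&(Y*1000<lo+10)&(X*1000>=x)&(X*1000<x+5)) for x in range(-15,60,5)])
```

```text
gripper zmin rows Y, cols X -10..40 step 5
-90 ['  -  ', '  -  ', '0.121', '0.121', '  -  ', '  -  ', '  -  ', '  -  ', '0.081', '0.083']
-85 ['  -  ', '  -  ', '0.121', '0.121', '0.121', '0.121', '  -  ', '  -  ', '0.081', '0.082']
-80 ['  -  ', '0.081', '0.082', '0.082', '0.086', '0.090', '0.080', '0.080', '0.080', '0.082']
-75 ['  -  ', '  -  ', '  -  ', '0.121', '0.121', '0.121', '0.095', '0.091', '0.111', '0.112']
-70 ['  -  ', '  -  ', '  -  ', '0.121', '0.121', '0.121', '0.095', '0.092', '0.112', '0.113']
-65 ['  -  ', '  -  ', '0.112', '0.115', '0.118', '0.121', '0.096', '0.095', '0.113', '  -  ']
-60 ['  -  ', '  -  ', '  -  ', '  -  ', '  -  ', '0.102', '0.102', '0.102', '0.084', '0.085']
-55 ['  -  ', '  -  ', '  -  ', '  -  ', '  -  ', '0.102', '0.102', '0.102', '0.084', '0.085']
-50 ['  -  ', '  -  ', '  -  ', '  -  ', '  -  ', '0.102', '0.102', '0.102', '0.084', '0.085']
-45 ['  -  ', '  -  ', '  -  ', '  -  ', '0.034', '0.102', '0.102', '0.102', '0.084', '0.085']
-40 ['  -  ', '  -  ', '  -  ', '  -  ', '0.019', '0.102', '0.102', '0.102', '0.084', '0.085']
-35 ['0.066'
[... 1716 characters left out ...]
223']
10 ['  -  ', '  -  ', '0.211', '0.212', '0.211', '  -  ', '  -  ', '  -  ', '0.218', '0.219', '0.218', '0.218', '0.218', '0.221', '0.223']
20 ['  -  ', '  -  ', '  -  ', '  -  ', '  -  ', '  -  ', '  -  ', '  -  ', '0.219', '0.219', '0.219', '0.219', '0.219', '0.218', '0.224']
30 ['  -  ', '  -  ', '  -  ', '  -  ', '  -  ', '  -  ', '  -  ', '  -  ', '0.219', '0.220', '0.220', '0.220', '0.220', '0.219', '0.225']
40 ['  -  ', '  -  ', '  -  ', '  -  ', '  -  ', '  -  ', '  -  ', '  -  ', '0.220', '0.221', '0.221', '0.221', '0.221', '0.220', '0.225']
50 ['  -  ', '  -  ', '  -  ', '  -  ', '  -  ', '  -  ', '  -  ', '  -  ', '0.221', '0.221', '0.221', '0.221', '0.221', '0.224', '0.232']
```

All clearances work: at reported z = 0.173 the body bottom is about 0.253, the cheek is 0.230 and the tips are about 0.189. I'll grip lower, then lift and draw.

Run:
```python
from cell import manip
from h import *
manip.set_gripper(.046)
manip.move_l([.5775,-.1061,.222],rate=.1)
print(manip.move_l([.5775,-.1061,.173],rate=.05,contact_N=6))
f0=manip.observe()["contact_force"]
manip.set_gripper(0.0,30)
o=manip.observe(); p=o["tool_pos"]; print(p,o["gripper_width"],o["gripper_force"],o["contact_force"]-f0)
u=np.array([-np.sin(.05),np.cos(.05),0])
if .02<o["gripper_width"]<.032:
  for dz,dy in((.003,0),(.006,0),(.009,0),(.010,.003),(.0105,.008),(.0105,.015),(.0105,.025),(.0105,.036),(.0105,.046)):
    hit=manip.move_l(p+u*dy+[0,0,dz],rate=.03,contact_N=22)
    o=manip.observe(); print(dz,dy,hit,np.round(o["tool_pos"]-p,4),np.round(o["contact_force"]-f0,2),round(o["gripper_width"],4),round(o["time"],2))
    if hit: break
m=manip.camera_model("wrist"); im,d=manip.snapshot("wrist"); cv2.imwrite("pics/w6.png",im); np.save("w6.npy",wback(m,d))
```

```text
False
[ 0.57766557 -0.10622476  0.17325605] 0.02349611548979414 29.906712770462036 [0.27014965 0.30459572 0.59883396]
0.003 0 False [-0.0001 -0.0002  0.0024] [ 2.37  0.03 -4.69] 0.0234 11.4
0.006 0 False [-0.0002 -0.0001  0.0056] [ 3.28  0.36 -6.63] 0.0233 11.65
0.009 0 False [-0.0001 -0.0001  0.009 ] [ 2.31 -0.06 -7.11] 0.0232 11.9
0.01 0.003 False [-0.0003  0.0034  0.01  ] [ 2.12  1.34 -8.24] 0.0233 12.16
0.0105 0.008 False [-0.0005  0.0086  0.0104] [ 1.82  0.08 -8.14] 0.0233 12.47
0.0105 0.015 False [-0.0009  0.0156  0.0104] [ 1.99  2.21 -8.97] 0.0231 12.86
0.0105 0.025 False [-0.0014  0.0256  0.0103] [ 1.38  1.85 -9.25] 0.0229 13.34
0.0105 0.036 False [-0.002   0.0366  0.0103] [ 1.12  2.41 -9.44] 0.0233 13.86
0.0105 0.046 False [-0.0025  0.0466  0.0103] [  2.3    2.01 -10.88] 0.0228 14.34
```

View pics/w6.png

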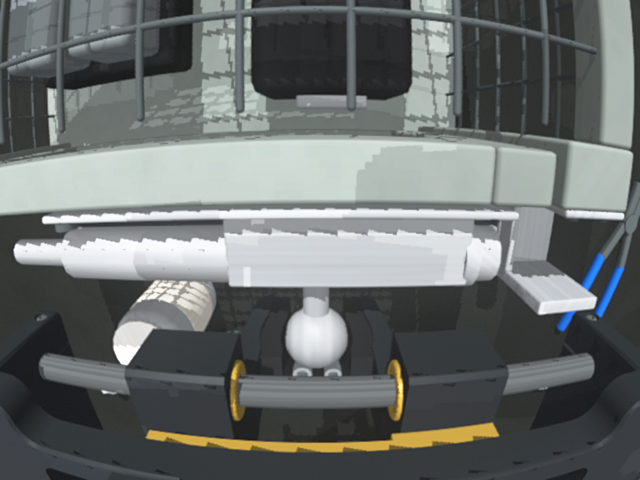

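The bolt is drawn back about 46 mm: the washer is at (485,258) against the barrel, clear of the keeper at (510–590,290). The ball is firmly held. Now I'll swing the gate on its arc about the hinge.

Run:
```python
from cell import manip
from h import *
import math
H=np.array([.6145,.1836]); p=manip.observe()["tool_pos"]
for th in np.arange(.04,.33,.04):
    c,s=math.cos(th),-math.sin(th); r=p[:2]-H
    q=H+np.array([c*r[0]-s*r[1],s*r[0]+c*r[1]])
    hit=manip.move_l([q[0],q[1],p[2]],[math.pi,0,.05-th],rate=.04,contact_N=25)
    o=manip.observe(); print(round(th,2),hit,np.round(o["tool_pos"],4),np.round(o["contact_force"],2),round(o["gripper_width"],4),round(o["time"],2))
    if hit: break
manip.hold(.5)
o=manip.observe(); print(o["time"],o["contact_force"],o["gripper_width"],o["gripper_force"])
im,d=manip.snapshot("top"); a=im[140:300,230:430]; cv2.imwrite("pics/t7.png",cv2.resize(a,None,fx=4,fy=3.75,interpolation=cv2.INTER_CUBIC))
m=manip.camera_model("wrist"); im,d=manip.snapshot("wrist"); cv2.imwrite("pics/w7.png",im)
P=wback(m,d); k=(P[...,2]>.226)&(P[...,2]<.242); np.save("w7.npy",P)
```

```text
0.04 False [ 0.5657 -0.0579  0.184 ] [  3.83   0.91 -10.41] 0.0235 14.8
0.08 False [ 0.5561 -0.0557  0.1837] [ 3.8   0.49 -9.68] 0.0232 15.2
0.12 False [ 0.5466 -0.0532  0.1837] [ 3.64  0.6  -9.19] 0.0234 15.6
0.16 False [ 0.5372 -0.0504  0.1837] [ 3.59  0.21 -9.85] 0.0229 16.0
0.2 False [ 0.5279 -0.0472  0.1836] [ 5.13  0.68 -9.38] 0.023 16.4
0.24 False [ 0.5187 -0.0435  0.1836] [ 5.12 -0.29 -9.11] 0.023 16.8
0.28 False [ 0.5098 -0.0395  0.1837] [ 4.35 -0.37 -9.31] 0.0234 17.2
0.32 False [ 0.5009 -0.0351  0.1836] [ 5.02  0.07 -8.89] 0.0231 17.6
18.1 [ 4.93466029 -0.93724426 -8.4228912 ] 0.02292927785185499 30.37755288183689
```

View pics/w7.png

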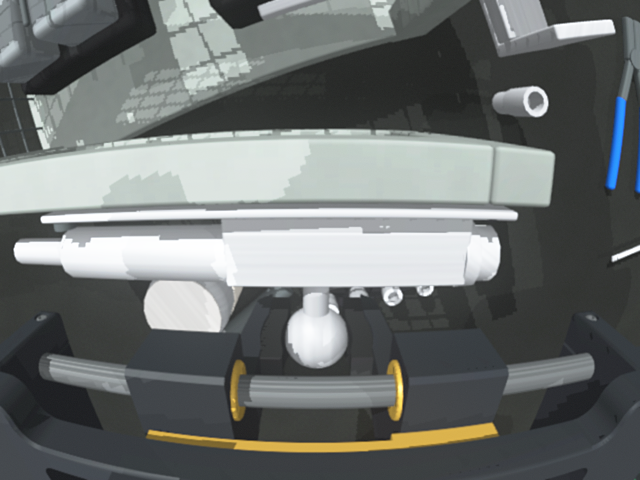

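The gate has swung out with the tool to about 0.32 rad and is well clear of the keeper. The ball is still held at (317,340), the bolt is drawn, and the spring pulls steadily with about 5 N. I'm handing it in.

Run:
```python
from cell import manip
manip.hold(.3); print(manip.job_done()); print(manip.observe()["time"])
```

```text
the job is handed in; nothing more can be done
None
the job is handed in; nothing more can be done
```

The job is handed in, though no verdict came back: the bolt was lifted over the lip and drawn back about 46 mm, and the gripper is holding the gate still at about 0.32 rad by the knob (the first grip closed on top of the ball because the fingertips sit about 30 mm higher than stated; the second held).

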